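# Take the border block off the revolving stand and stand it in the rack

## Robot

A 7-joint arm with a two-finger parallel gripper is mounted at the origin on the work surface. World frame = base frame: x ahead of the robot, y to its left, z up, the work surface at z = 0. Lengths are in m, angles in degrees, forces in N, time in s.
With the tool pointing down it reaches from about 0.425 to 0.875 m from the base axis. Payload 4.7 kg.
Tool frame: the origin (TCP) lies at the very end of the fingers, on their centre line; the grasp point (between the pads) lies env.grip_point_offset behind it (env.grip_point_offset is the distance from the TCP to the grasp point, in m); z points along the fingers, y is the direction in which the jaws open and shut (so a half turn about z gives the same grasp; the last joint's range is limited). The gripper opens to 87 mm and grips with 3 to 60 N. Pads are 19 mm wide; open, the fingers measure 117 mm over their backs; the gripper's body (75 mm by 190 mm) begins 51 mm behind the grasp point.
Start: joints at [-65.655, 18.392, -4.016, 83.108, 1.295, 78.541, -3.26], TCP at [0.26, 0.596, 0.223] pointing down, gripper open.
Joint ranges: [-163.93, 163.93], [-17.29, 119.83], [-79.2, 71.16], [3.27, 140.29], [-89.18, 269.18], [5.43, 117.66], [-154.24, 154.24]. Speed limits (degrees/s): [147.25, 147.25, 180, 180, 180, 180, 180].

## Interface

Orientations are given as [roll, pitch, yaw] about the fixed x, y, z axes, in that order (R = Rz(yaw) Ry(pitch) Rx(roll)).
In Python, from cell import env gives the robot as it stands.
- The arm moves only by the tool send_rows, never from a script. Its argument "plan" is a list of rows, each a list of 7 numbers: the finger opening in mm, from 0 to 87, then the shift along the tool's x, y, z in mm, then the turn, a rotation vector about the tool's x, y, z in rad. A call has 1 to 12 rows; each row shifts and turns the commanded pose from where the row before left it, along the tool's axes as they then stand; what a row does not reach is not made up. A row lasts 1/10 s, in which the tool goes at most 50 mm and 8.59 degrees, less where a joint would pass 70% of its speed; a pose out of reach is approached as far as the arm can. A call is refused whole if a number of a shift passes 50 or a number of a turn 0.15, either way. A call with a gripper value outside its range is refused whole. The fingers move at their own pace and stop on an object; "grip_force" is the grip in N (left out, the last holds). Time passes only in rows, so rows that do not move let the fingers close. It gives the time, the measured TCP pose, the force and the opening at its end, in the units of the state.
- env.get_obs(): the state, without advancing time (a new reading comes with each control period).
- env.read_camera(name): name is "scene" or "top" or "wrist"; returns the picture (420x560x3 uint8, red, green, blue); there is no depth.
- env.get_calibration(name): a dict with "fx", "fy", "cx", "cy" (pixels), "k1" (the pictures are not rectified: a ray, as slopes to the right and down, at radius r is drawn at 1 + k1 r^2 times it, then the intrinsics apply), "extrinsics" (4x4, takes a point from camera to world coordinates). Camera axes: x right, y down, z forward; pixel columns grow to the right and rows downward; lengths in m; the calibration is good to about 2 mm. A picture is of the moment at which its call begins: read the wrist's pose just before it. get_calibration takes no time and is no camera call; for the wrist camera it gives the pose at the moment of the call.
- env.sign_off(): hands the job in, once; it reports no verdict.
Trained networks look in the newest picture that a camera, given by its name, has taken for a name from the list of things; names that differ only in an ending like _2 or _b are one class to them, and where a whole thing is asked for, a point or a joint stands for the part that bears it (a point fixed in the world has none). Each returns a list of dicts, best first, with "confidence" (0 to 1); they miss things now and then, are a little off and sometimes report something else, mostly with a low value. They report only what shows in the picture. A call takes as long as a camera call. They do not tell look-alikes from the thing itself.
- env.regions_of(camera, query): "region" (420x560 bool, what is visible of it) and "rect" ([left, top, right, bottom] in pixels, round what is visible of it).
The state is a dict: "time_s": time; "qpos": joint angles; "joint_velocities": joint speeds; "effort": joint torques, N m; "tool_pos": TCP position; "tool_rot": TCP orientation; "force": force on the tool from outside, world axes, zero at the start; "wrist_torque": the same for the moment, N m; "grip_width": finger opening in m.
Only numpy, scipy, OpenCV 4.12 (cv2) and the standard library are available. Lean on these libraries where they do the work, as an engineer would, in place of code of your own. Each camera call takes 0.05 s, during which the arm holds its last target. There are 200 camera calls.

## Task

Lift the washed border block (the long dark one with the maroon pattern) off the free-turning stand without setting the stand whirling, and put it away in the empty bay of the block rack: foot down in the slot, carved side to the open front of the rack, standing upright under the shelf. There is no room to drop it in from above, so slip the foot in at a slant and then push the block upright towards the rear rail, gently, because its edges chip if it is forced against the rack; leave the flower block leaning where it is on the stand, and do not disturb the stored block, the bowl or the brush.

Things in the scene. Friction and masses are not known exactly. Their poses are not given: they have to be found in the camera images.
- block: Border block: dark board 160 mm long, 60 wide, 14 thick, about 0.13 kg, one side carved with a maroon pattern. Origin: centre of its foot (end face that stands down). z runs along its length, foot to head; y across its width; x through its thickness: carved face at x = -7 mm, plain back at +7. At the start it leans on the stand about 25 degrees from upright, head towards the axis, carved side out and up.
- block_head (a point): Centre of the border block's head end, 160 mm from the foot; axes as the block's. The upper 45 mm are plain, to hold it by; at the start the upper 60 mm stick out free beyond the hub's edge. Held weakly here, it can swing between the fingers when it is moved fast or tilted sideways.
- flower_block: Bystander: pale block 118 x 70 x 14 mm with an indigo flower, leaning in the same way on the opposite side of the stand. Origin and axes as for the border block. It must stay leaning in its place on the stand.
- stand: Fixed round steel base of the revolving stand, radius 95 mm; origin on the table on the vertical axis about which the disc turns.
- wheel_top (a point): Centre of the upper face of the stand's plywood disc (radius 150 mm, face 50 mm above the table); z up, turns with the disc. A square hub 110 x 110 mm, 85 mm high, stands on it, sides along x and y; four stop battens 14 mm high lie with inner faces 108 mm from the axis. The border block's back leans on the hub's upper -x edge, its foot edge on the disc against the -x batten; the flower block is at +x.
- wheel_place2 (a point): Point on the disc where the centre of the flower block's foot rests (turns with the disc).
- wheel (a joint): Turning angle of the disc, rad, counter-clockwise from above. Nothing holds it: it turns at the lightest push, any number of turns, and coasts on a very light bearing.
- rack: Fixed wooden rack, 198 mm high, 226 wide, two bays side by side. Origin on the table under the slot's centre line, midway between the bays; x points to its rear (open front is -x), y along the slot. Base board 12 mm thick, x -65 to +55 mm. Slot 26 mm wide (x -13 to +13), floor at z = 12 mm; front lip and rear wall each 12 mm thick, upper edges at z = 37 mm.
- bay (a point): Centre of the empty bay on the slot floor (rack z = 12 mm, y = -49 mm); axes as the rack's. The bay is 91 mm long between 7 mm dividers, which are as high as the lip. A block let go in the slot at a slant does not fall out: it rests leaning about 30 degrees forward on the lip's edge until it is pushed upright.
- rack_rail (a point): Middle of the rear rail's front face at the empty bay (rack x = +19 mm, z = 142 mm; rail 20 mm high, over both bays); axes as the rack's. A block pushed upright touches it a few degrees past vertical; let go, it leans there or stands straight on its foot.
- rack_shelf (a point): Middle of the lower front edge of the overhead shelf at the empty bay (rack x = -15 mm, z = 186 mm); axes as the rack's. The shelf runs from there 60 mm to the rear, is 12 mm thick and spans both bays.
- bay_front (a point): A point in the open 150 mm in front of the slot at the empty bay (axes as the rack's): the carved side must look to it.
- stored_block: Bystander: very dark block 150 x 60 x 14 mm with an ochre pattern, standing upright in the other bay (rack y = +49 mm); origin and axes as for the border block.
- dye_bowl: Bystander: steel bowl, 136 mm across, 55 mm high, beyond the work; origin under its centre.
- brush: Bystander: brush 170 mm long lying on the table in front of the robot; origin near its middle.
Things that resemble listed ones, but are neither listed nor needed, are in the scene too. What is shaped like the rack but yellow is not meant.

How it is judged (in metres and radians):
On the way:
1. the border block is lifted clear of the stand (height (world z) of block above 0.085 m), for 0.2 s.
At the end, for the whole second after the job is handed in: Border block at rest in the empty bay: foot within 13.5 mm of the slot line, 20 mm of mid-bay, 6 mm of the floor; within 0.19 rad of vertical, carved side to the front. Flower block leaning within 20 mm of its place; stored block moved under 15 mm and standing, bowl and brush under 30 mm (x of block in the frame of bay between -0.0135 and 0.0135 m and y of block in the frame of bay between -0.02 and 0.02 m and z of block in the frame of bay below 0.006 m and angle between block's own z axis and vertical below 0.19 rad and x of bay_front in the frame of block below -0.05 m and linear speed of block below 0.02 m/s and distance between flower_block and wheel_place2 below 0.02 m and angle between flower_block's own z axis and vertical between 0.25 and 0.65 rad and distance of stored_block from where it was at the start of the episode below 0.015 m and angle between stored_block's own z axis and vertical below 0.25 rad and distance of each of dye_bowl, brush from where it was at the start of the episode below 0.03 m); the robot touches nothing.
It fails at once if the stand is set whirling (faster than 2.5 rad/s, about 25 turns a minute) (velocity of joint wheel above 2.5 rad/s or velocity of joint wheel below -2.5 rad/s).
It fails at once if the flower block falls over or off the stand (angle between flower_block's own z axis and vertical above 0.9 rad).
It fails at once if the border block is forced against the rack with more than 45 N (contact force between block and rack above 45 N).
It fails at once if the stored block is tipped over (angle between stored_block's own z axis and vertical above 0.6 rad).
It also fails if it takes over 61 s, if anything falls off the work surface, if the arm or the gripper's body presses on something with over 40 N, if the wrist force passes 120 N, or if a joint passes its speed limit or range.

## Working session

There is one attempt and no reset: what is moved stays moved. The work goes in short steps, Python scripts to look and compute and a tool call to move; the robot and the scene stay as the last step left them, time stands still between calls to the robot, and variables do not carry over. Pictures are saved under pics/ and viewed, about 8 in all and at most 12, crops included, and the job is handed in when it is done.

Besides the shell and the picture viewer there is one more tool, called after "Call:" by a JSON object that holds its "method" and its "body". send_rows: Moves the arm, as the interface text tells. Its arguments: {"type":"object","properties":{"plan":{"type":"array"},"grip_force":{"type":"number"}},"required":["plan"]}

```bash
ls; mkdir -p pics; python3 - <<'E'
from cell import env
import cv2,numpy as np
print({k:np.round(v,3).tolist() for k,v in env.get_obs().items()}, env.grip_point_offset)
ims=[]
for c in ['scene','top']:
    im=env.read_camera(c); ims.append(im)
    cv2.imwrite(f'pics/{c}0.png',cv2.resize(im[:,:,::-1],(800,600)))
    k=env.get_calibration(c); print(c,{a:np.round(b,4).tolist() for a,b in k.items()})
    for q in ['block','flower_block','stand','rack','stored_block','dye_bowl','brush']:
        for r in env.regions_of(c,q): print(c,q,round(r['confidence'],2),r['rect'],int(r['region'].sum()))
E
```

```text
pics
{'time_s': 0.0, 'qpos': [-65.657, 18.438, -4.016, 83.177, 1.296, 78.54, -3.257], 'joint_velocities': [0.068, 0.052, -0.012, -0.034, -0.044, 0.004, -0.064], 'effort': [0.001, -49.129, -0.403, -31.253, -0.064, 0.044, 0.0], 'tool_pos': [0.259, 0.595, 0.221], 'tool_rot': [-179.89, 0.007, 156.47], 'force': [-0.29, 0.654, 0.04], 'wrist_torque': [0.038, 0.043, -0.009], 'grip_width': 0.087} 0.0187
scene {'fx': 431.0483, 'fy': 431.0483, 'cx': 283.9911, 'cy': 206.818, 'k1': 0.0295, 'extrinsics': [[-0.0699, 0.6042, -0.7938, 1.3844], [0.9976, 0.0404, -0.0571, 0.0491], [-0.0024, -0.7958, -0.6055, 0.7411], [0.0, 0.0, 0.0, 1.0]]}
scene block 0.73 [343.7, 175.8, 391.6, 224.3] 495
scene flower_block 0.73 [390.0, 211.4, 426.3, 269.4] 1287
scene flower_block 0.5 [341.9, 178.4, 387.7, 224.4] 463
scene stand 0.6 [323.7, 193.9, 447.0, 290.3] 7700
scene rack 0.69 [139.9, 159.0, 241.9, 251.7] 5293
scene rack 0.58 [69.3, 218.2, 215.2, 339.9] 9863
scene stored_block 0.75 [344.3, 175.7, 389.8, 225.1] 442
scene stored_block 0.59 [137.4, 166.1, 248.5, 252.3] 5523
scene dye_bowl 0.39 [200.4, 187.2, 225.2, 229.2] 665
scene brush 0.98 [290.9, 187.4, 310.1, 227.0] 449
top {'fx': 505.5527, 'fy': 505.5527, 'cx': 277.4974, 'cy': 208.7001, 'k1': -0.127, 'extrinsics': [[0.0178, -0.9825, 0.1853, 0.3966], [-0.9998, -0.0183, -0.0005, -0.0311], [0.0039, -0.1853, -0.9827, 1.2675], [0.0, 0.0, 0.0, 1.0]]}
top block 0.8 [156.7, 214.4, 210.4, 261.3] 1207
top flower_block 0.9 [132.1, 177.7, 164.7, 208.9] 346
top stand 0.81 [114.9, 162.3, 234.9, 282.5] 10074
top rack 0.96 [330.5, 99.7, 443.2, 189.3] 6370
top rack 0.8 [309.1, 209.4, 427.0, 284.2] 5487
top stored_block 0.56 [325.9, 237.8, 358.2, 247.0] 157
top dye_bowl 0.98 [223.6, 134.8, 278.0, 188.4] 2196
top brush 0.9 [243.0, 268.9, 266.1, 334.2] 867
top brush 0.6 [114.8, 164.6, 233.8, 286.2] 9699
```

View pics/scene0.png

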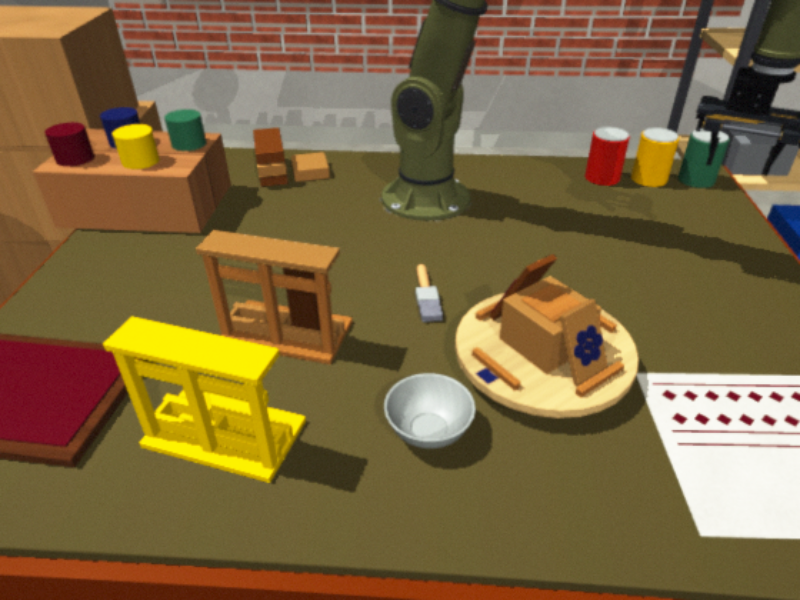

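View pics/top0.png

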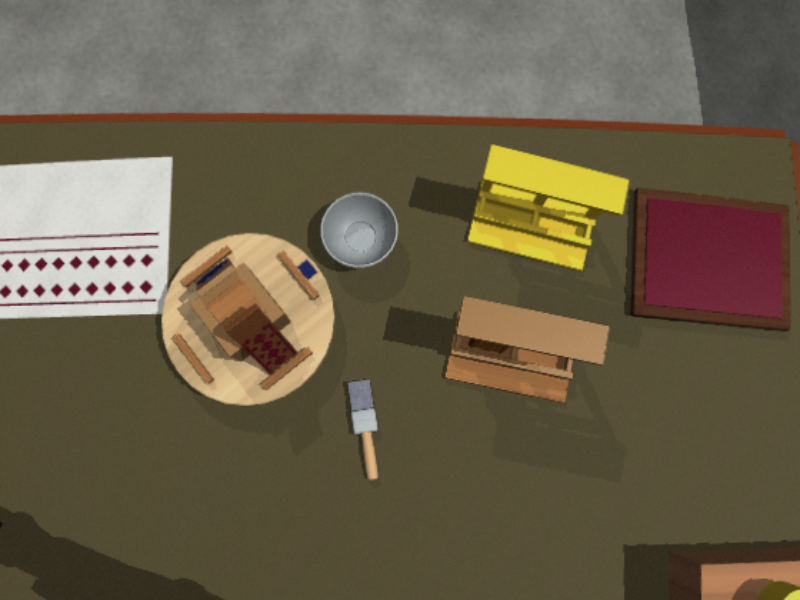

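The first two pictures show the scene. There are two rack-like things: the brown one at top (525,350) of 800×600, with a dark stored block in its left bay, and a yellow one at (545,205), which is the look-alike. The border block is the maroon-diamond one at top (268,345), on the robot side of the hub, and the flower block is opposite it at (212,270). I'll confirm both in enlarged crops.

```bash
cat > h.py <<'E'
import numpy as np,cv2
from scipy.spatial.transform import Rotation as R
from cell import env
def proj(c,P,k=None):
    k=k or env.get_calibration(c); T=np.linalg.inv(k['extrinsics']); P=np.atleast_2d(P)
    p=P@T[:3,:3].T+T[:3,3]; s=p[:,:2]/p[:,2:]; s=s*(1+k['k1']*(s**2).sum(1,keepdims=True))
    return s*[k['fx'],k['fy']]+[k['cx'],k['cy']]
def ray(c,uv,k=None):
    k=k or env.get_calibration(c); E=np.array(k['extrinsics']); d=(np.array(uv,float)-[k['cx'],k['cy']])/[k['fx'],k['fy']]; s=d.copy()
    for _ in range(20): s=d/(1+k['k1']*(s@s))
    return E[:3,3],E[:3,:3]@np.r_[s,1]
def onz(c,uv,z,k=None):
    o,d=ray(c,uv,k); return o+d*(z-o[2])/d[2]
def crop(im,x0,y0,x1,y1,s):
    o=cv2.resize(im[y0:y1,x0:x1,::-1].copy(),None,fx=s,fy=s,interpolation=cv2.INTER_CUBIC)
    for x in range((x0+9)//10*10,x1,10):
        cv2.putText(o,str(x),(int((x-x0)*s),8),0,.3,(255,255,255)); cv2.line(o,(int((x-x0)*s),10),(int((x-x0)*s),16),(255,255,255))
    for y in range((y0+9)//10*10,y1,10):
        cv2.putText(o,str(y),(0,int((y-y0)*s)),0,.3,(255,255,255)); cv2.line(o,(20,int((y-y0)*s)),(26,int((y-y0)*s)),(255,255,255))
    return o
E
python3 - <<'E'
from h import *
t=env.read_camera('top'); s=env.read_camera('scene'); np.save('t.npy',t); np.save('s.npy',s)
cv2.imwrite('pics/c1.png',crop(t,110,160,242,290,4.6)); cv2.imwrite('pics/c2.png',crop(t,305,200,435,290,6.1))
cv2.imwrite('pics/c3.png',crop(s,135,155,255,255,6))
E
```

```text
(no output)
```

View pics/c1.png

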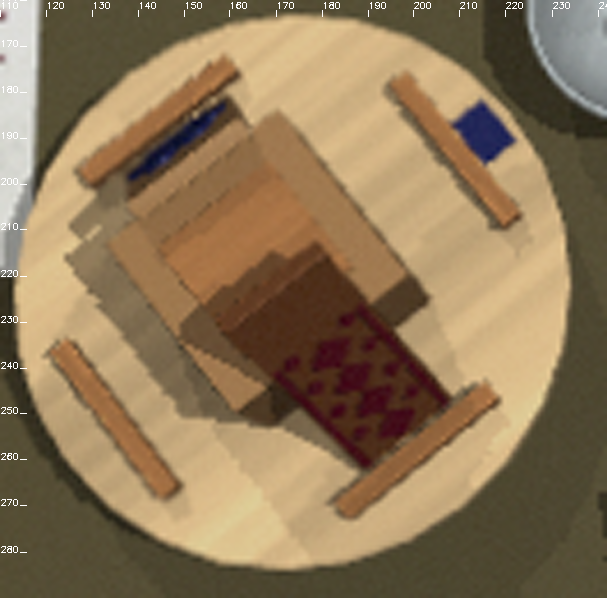

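View pics/c2.png

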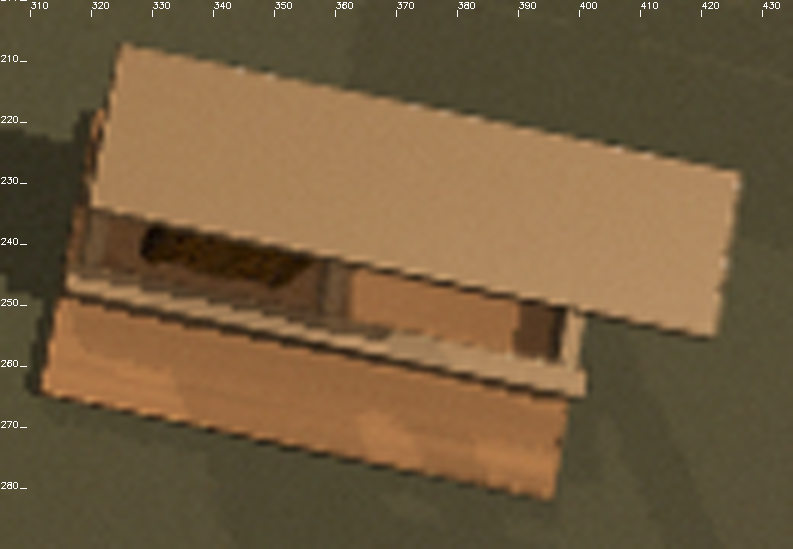

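View pics/c3.png

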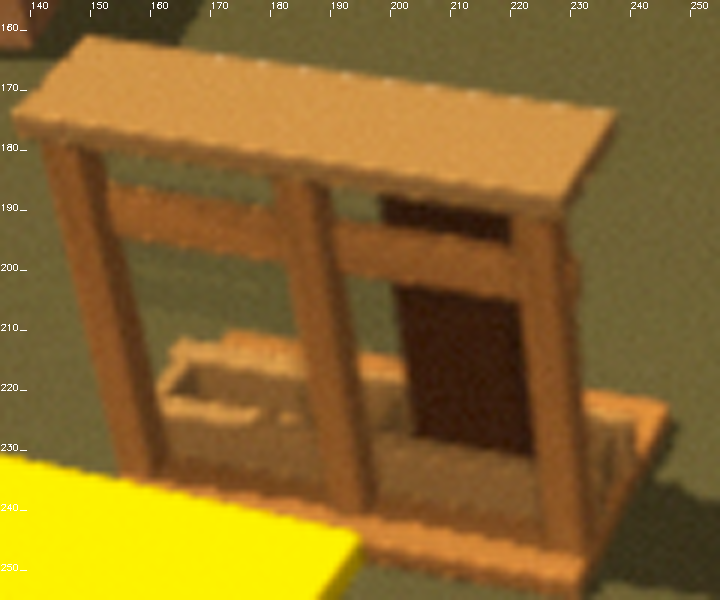

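Confirmed: the block at top (200,240) is the dark one with the maroon diamonds. The brown rack at (365,240) has its empty bay on the right in the top view. Next I fit the stand and rack poses.

```bash
cat > fit.py <<'E'
from h import *
from scipy.optimize import least_squares
K={c:env.get_calibration(c) for c in('top','scene')}
T=[((45,113,198),(324.7,207.0)),((45,-113,198),(426.3,228.7)),((-15,-113,198),(422.5,254.9)),((-15,113,198),(320.1,234.1))]
S=[((45,-113,198),(137,173.7)),((45,113,198),(228.3,189.2)),((-15,113,198),(237.5,173.7)),((-15,-113,198),(150,161))]
L=[((-65,1,12),(311.9,264.4)),((-65,-1,12),(396,282)),((-25,1,37),(316,247)),((-25,-1,37),(400.9,264.8))]
def W(p,P): c,s=np.cos(p[2]),np.sin(p[2]); P=np.array(P)/1000; return np.c_[p[0]+c*P[:,0]-s*P[:,1],p[1]+s*P[:,0]+c*P[:,1],P[:,2]]
def res(p):
    r=[]
    for c,A in(('top',T),('scene',S)): r.append((proj(c,W(p,[a for a,_ in A]),K[c])-[b for _,b in A]).ravel())
    A=[(a[0],a[1]*p[3 if a[0]==-65 else 4]*1000,a[2]) for a,_ in L]
    r.append((proj('top',W(p,A),K['top'])-[b for _,b in L]).ravel()); return np.concatenate(r)
f=least_squares(res,[.4,-.2,-.2,.1,.1],loss='soft_l1')
print('rack',f.x,np.degrees(f.x[2])); print(res(f.x).round(1).reshape(-1,2).tolist())
# stand
cr=lambda x,y:np.array([x/4.6+110,y/4.6+160])
circ=[onz('top',cr(*q),.05)[:2] for q in[(14,280),(570,285),(290,14),(290,570),(95,100),(490,95),(480,495)]]
bat={(0,-1):[(333,500),(488,380)],(0,1):[(92,187),(240,72)],(1,-1):[(387,82),(500,228)],(1,1):[(75,340),(180,490)]}
def rs(p):
    r=[np.hypot(*(q-p[:2]))-.15 for q in circ]
    for (ax,_),v in bat.items():
        for q in v:
            d=onz('top',cr(*q),.064)[:2]-p[:2]; c,s=np.cos(p[2]),np.sin(p[2]); l=(c*d[0]+s*d[1],-s*d[0]+c*d[1])[ax]; r.append(abs(l)-.108)
    return np.array(r)*1000
g=min((least_squares(rs,[.4,.2,a],loss='soft_l1') for a in(.5,.8,1.1)),key=lambda o:o.cost)
print('stand',g.x,np.degrees(g.x[2])); print(rs(g.x).round(1))
np.save('fit.npy',[f.x[:3],g.x])
# overlay
t=cv2.resize(np.load('t.npy')[:,:,::-1],None,fx=4,fy=4,interpolation=cv2.INTER_CUBIC)
th=np.radians(25);s,c=np.sin(th),np.cos(th)
f0=np.array([-108+7*c,0,50+7*s]);zx=np.array([s,0,c]);xx=np.array([c,0,-s]);yy=np.array([0,1,0])
F=[f0+a*zx-7*xx+b*yy for a,b in((0,-30),(0,30),(160,30),(160,-30))]
def dr(p,P,col): cv2.polylines(t,[(proj('top',W(p,P),K['top'])*4+2).astype(int)],True,col,1)
dr(g.x,F,(0,255,0)); dr(g.x,[(x,y,135) for x,y in((-55,-55),(-55,55),(55,55),(55,-55))],(255,255,0))
r=f.x
for P in([(x,y,198) for x,y in((-15,-113),(-15,113),(45,113),(45,-113))],[(x,y,37) for x,y in((-13,-94.5),(-13,-3.5),(13,-3.5),(13,-94.5))]): dr(r,P,(0,255,0))
dr(r,[(-25,-100,37),(-25,100,37)],(255,0,0))
a=t[640:1160,440:970]; b=cv2.resize(t[800:1160,1220:1720],None,fx=.54,fy=.54)
o=np.zeros((520,800,3),np.uint8);o[:,:530]=a;o[:b.shape[0],530:800]=b[:,:270];cv2.imwrite('pics/ov.png',o)
print('head/foot world',W(g.x,[f0+160*zx,f0]).round(4).tolist(),'bay',W(r,[(0,-49,12)]).round(4))
E
python3 fit.py
```

```text
rack [ 0.53883771 -0.23541858 -0.18829595  0.10697348  0.10648291] -10.788563387080762
[[-0.3, -0.1], [0.2, -0.7], [-0.3, 0.2], [-0.9, -0.2], [-1.2, -1.8], [-0.8, -3.3], [-0.9, -1.9], [-1.3, -2.0], [-0.6, -0.3], [-0.5, -0.6], [-0.6, 0.4], [-0.5, 0.0]]
stand [0.58726044 0.22389695 0.68654694] 39.33624205521216
[ 0.1 -0.1  0.8 -0.3  1.3 -1.4  1.6 -0.3 -0.3 -1.9 -0.4 -0.3 -0.5 -2.2
 -0.3]
head/foot world [[0.5609, 0.2023, 0.198], [0.5086, 0.1595, 0.053]] bay [[ 0.5297 -0.2836  0.012 ]]
```

View pics/ov.png

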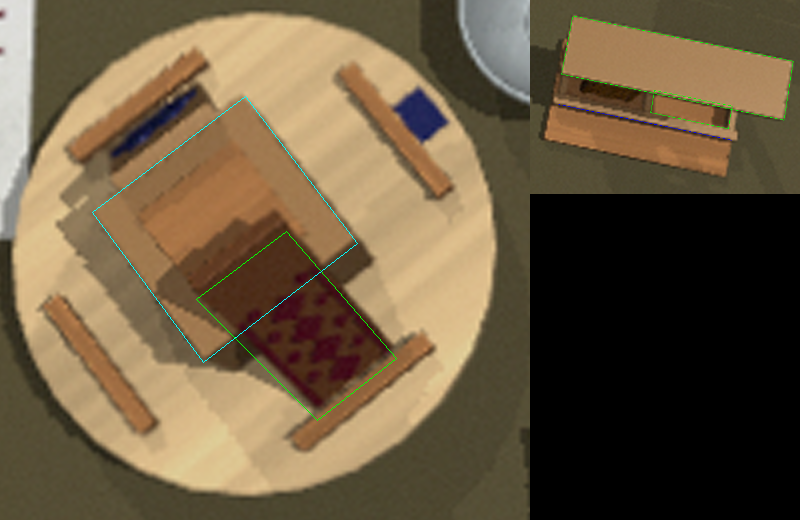

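```bash
cat >> h.py <<'E'
rackp,standp=np.load('fit.npy')
def fr(p): return np.array([p[0],p[1],0]),R.from_euler('z',p[2]).as_matrix()
def blockpose(frame,foot_mm,lean_deg):  # lean + = head toward frame +x
    o,M=fr(frame); t=np.radians(lean_deg); zb=M@[np.sin(t),0,np.cos(t)]; xb=M@[np.cos(t),0,-np.sin(t)]
    return o+M@(np.array(foot_mm)/1000), np.c_[xb,np.cross(zb,xb),zb]
def toolfor(foot,B,along_mm,off=(0,0)):  # off: mm along block x,y
    return foot+B@(np.array([off[0],off[1],along_mm])/1000), np.c_[B[:,1],B[:,0],-B[:,2]]
def cur():
    o=env.get_obs(); return np.array(o['tool_pos']),R.from_euler('xyz',o['tool_rot'],degrees=True).as_matrix()
def plan(p1,R1,N,p0=None,R0=None):
    if p0 is None: p0,R0=cur()
    w=R.from_matrix(R0.T@R1).as_rotvec()/N; A=sum(R0@R.from_rotvec(w*k).as_matrix() for k in range(N))
    d=np.linalg.solve(A,p1-p0)*1000
    print('N',N,'row',d.round(1).tolist(),w.round(4).tolist(),'|d|',np.linalg.norm(d).round(1),'deg',np.degrees(np.linalg.norm(w)).round(2))
E
python3 - <<'E'
from h import *
f,B=blockpose(standp,(-101.7,-2,53),25)
plan(*toolfor(f,B,235),12)
E
```

```text
N 12 row [-40.7, -10.1, -2.4] [0.0357, 0.0086, 0.0388] |d| 42.0 deg 3.06
```

Call:
{"method": "send_rows", "body": {"plan": [[60,-40.7,-10.1,-2.4,0.0357,0.0086,0.0388],[60,-40.7,-10.1,-2.4,0.0357,0.0086,0.0388],[60,-40.7,-10.1,-2.4,0.0357,0.0086,0.0388],[60,-40.7,-10.1,-2.4,0.0357,0.0086,0.0388],[60,-40.7,-10.1,-2.4,0.0357,0.0086,0.0388],[60,-40.7,-10.1,-2.4,0.0357,0.0086,0.0388],[60,-40.7,-10.1,-2.4,0.0357,0.0086,0.0388],[60,-40.7,-10.1,-2.4,0.0357,0.0086,0.0388],[60,-40.7,-10.1,-2.4,0.0357,0.0086,0.0388],[60,-40.7,-10.1,-2.4,0.0357,0.0086,0.0388],[60,-40.7,-10.1,-2.4,0.0357,0.0086,0.0388],[60,-40.7,-10.1,-2.4,0.0357,0.0086,0.0388]], "grip_force": 30}}

```text
time_s: 2.1
tool_pos: [0.5881, 0.2196, 0.2661]
tool_rot: [-154.9, 0.0, 129.3]
force: [-0.3, 1.3, -0.4]
grip_width: 0.0601
```

Call:
{"method": "send_rows", "body": {"plan": [[50,0,0,0,0,0,0],[50,0,0,0,0,0,0],[50,0,0,0,0,0,0]]}}

```text
time_s: 2.4
tool_pos: [0.5867, 0.2222, 0.2659]
tool_rot: [-155.0, -0.1, 129.5]
force: [-0.8, 0.2, 0.5]
grip_width: 0.0512
```

```bash
python3 - <<'E'
from h import *
f,B=blockpose(standp,(-101.7,-2,53),25)
p,Rt=toolfor(f,B,235); p0,R0=cur(); print((R0.T@(p-p0)*1000).round(1),R.from_matrix(R0.T@Rt).as_rotvec().round(4),env.get_obs()['qpos'])
k=env.get_calibration('wrist'); im=env.read_camera('wrist'); np.save('w1.npy',im)
o=im[:,:,::-1].copy()
for z in(160,):
  P=[f+B@(np.array(q)/1000) for q in((-7,-30,160),(-7,30,160),(7,30,160),(7,-30,160))]
  cv2.polylines(o,[proj('wrist',P,k).astype(int)],True,(0,255,0),1)
cv2.polylines(o,[proj('wrist',[f+B@(np.array(q)/1000) for q in((-7,-30,0),(-7,30,0),(-7,30,160),(-7,-30,160))],k).astype(int)],True,(255,255,0),1)
cv2.imwrite('pics/w1.png',o)
E
```

```text
[-1.1 -0.9  0.3] [ 0.0002 -0.0004  0.0027] [-3.39382495e+01  3.47272596e+01  1.33271044e+01  5.99891247e+01
 -6.21303814e-02  1.09924945e+02  1.81556702e+01]
```

View pics/w1.png

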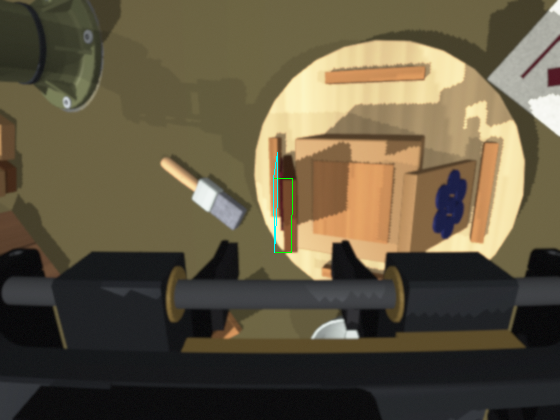

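```bash
python3 - <<'E'
from h import *
im=np.load('w1.npy'); cv2.imwrite('pics/w1c.png',crop(im,250,130,350,280,4))
E
```

```text
(no output)
```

View pics/w1c.png

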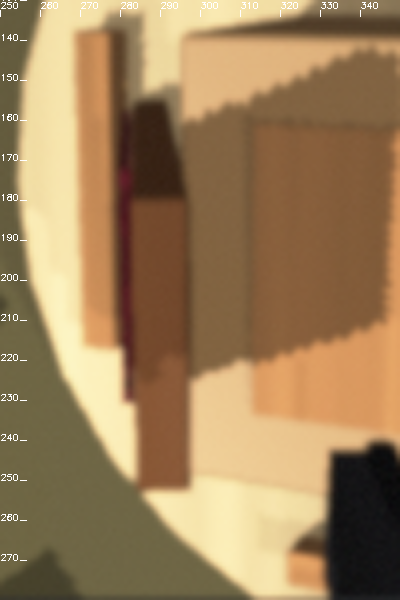

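Pictures 6–8: the model overlay matches within a few mm. In the wrist view the border block's head face spans (283–297, 179–252), about 4 mm further towards the hub than modelled. I'm shifting the grasp and descending.

Call:
{"method": "send_rows", "body": {"plan": [[50,-1,3,10,0,0,0],[50,0,0,20,0,0,0],[50,0,0,20,0,0,0],[50,0,0,20,0,0,0],[50,0,0,20,0,0,0],[50,0,0,15,0,0,0],[50,0,0,8,0,0,0],[50,0,0,3,0,0,0],[50,0,0,0,0,0,0],[50,0,0,0,0,0,0]]}}

```text
time_s: 3.45
tool_pos: [0.5526, 0.1912, 0.1603]
tool_rot: [-155.1, 0.0, 129.4]
force: [-0.6, 0.3, -0.1]
grip_width: 0.0503
```

```bash
python3 - <<'E'
from h import *
f,B=blockpose(standp,(-101.7,-2,53),25)
p,Rt=toolfor(f,B,119,(4,0)); p0,R0=cur(); print((R0.T@(p-p0)*1000).round(1),R.from_matrix(R0.T@Rt).as_rotvec().round(4),env.get_obs()['force'])
im=env.read_camera('wrist'); cv2.imwrite('pics/w2.png',crop(im,200,100,400,300,3))
E
```

```text
[1.4 0.3 1.2] [0.0012 0.0007 0.0006] [-0.60590899  0.30338194 -0.14620484]
```

View pics/w2.png

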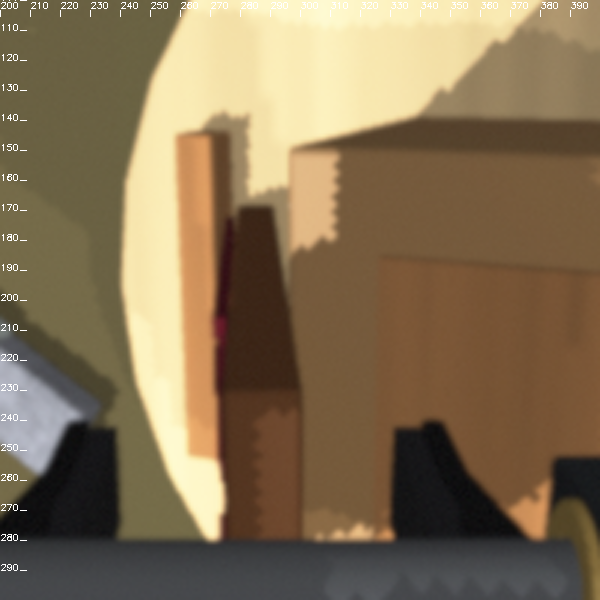

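The head (273–299) sits centred between the fingers (239, 330). Closing now, softly at first and then firmer.

Call:
{"method": "send_rows", "body": {"plan": [[34,0,0,0,0,0,0],[26,0,0,0,0,0,0],[20,0,0,0,0,0,0],[18,0,0,0,0,0,0],[16,0,0,0,0,0,0],[14,0,0,0,0,0,0],[12,0,0,0,0,0,0],[10,0,0,0,0,0,0],[8,0,0,0,0,0,0]], "grip_force": 10}}

```text
time_s: 4.4
tool_pos: [0.552, 0.1906, 0.1598]
tool_rot: [-155.0, -0.0, 129.3]
force: [-1.5, -1.4, 0.2]
grip_width: 0.0142
```

Call:
{"method": "send_rows", "body": {"plan": [[5,0,0,0,0,0,0],[5,0,0,0,0,0,0],[5,0,0,0,0,0,0]], "grip_force": 40}}

```text
time_s: 4.7
tool_pos: [0.552, 0.1905, 0.1598]
tool_rot: [-155.0, -0.0, 129.4]
force: [-0.7, -0.2, 1.3]
grip_width: 0.0139
```

Call:
{"method": "send_rows", "body": {"plan": [[5,0,-0.6,-3,0,0,0],[5,0,-1,-5,0,0,0],[5,0,-1,-5,0,0,0],[5,0,-1.5,-7,0,0,0],[5,0,-3,-8,0,0,0],[5,0,-5,-12,0,0,0],[5,0,-8,-18,0,0,0],[5,0,-8,-18,0,0,0],[5,0,-8,-18,0,0,0],[5,0,-6,-12,0,0,0],[5,0,0,0,0,0,0],[5,0,0,0,0,0,0]]}}

```text
time_s: 5.9
tool_pos: [0.5574, 0.1949, 0.2734]
tool_rot: [-155.0, 0.0, 129.4]
force: [-0.5, 0.0, -2.0]
grip_width: 0.0141
```

```bash
python3 - <<'E'
from h import *
im=env.read_camera('scene'); t=env.read_camera('top')
a=crop(im,300,130,460,300,3.5); b=crop(t,110,150,260,300,1.6)
o=np.zeros((600,800,3),np.uint8); o[:a.shape[0],:a.shape[1]]=a; o[:b.shape[0],560:560+b.shape[1]]=b; cv2.imwrite('pics/l1.png',o)
print(env.get_obs()['qpos'])
E
```

```text
[-34.1764361   29.46496909  13.65037192  67.068701     1.11911968
 108.10431863  18.66070864]
```

View pics/l1.png

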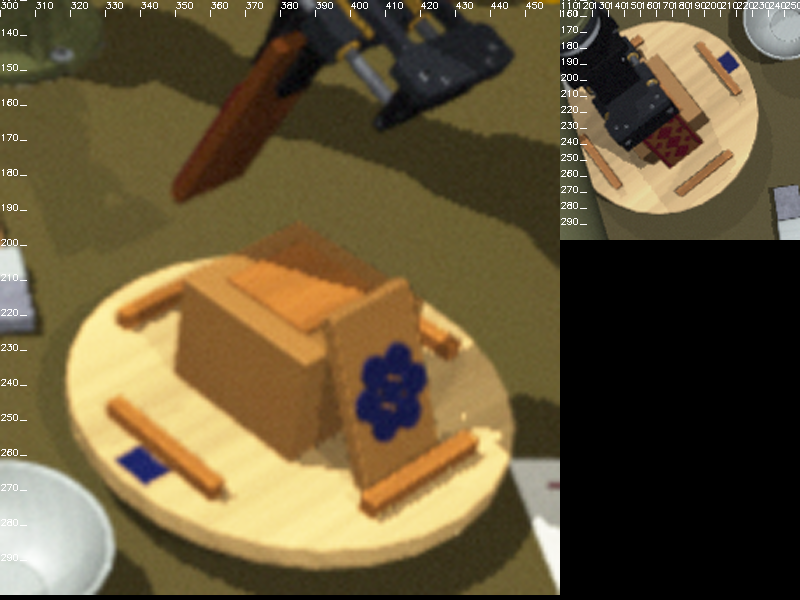

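The block is lifted (foot clear at (345,185)) and the stand and flower block are undisturbed. I'm planning the transfer to a point above the bay, on the slanted insertion line.

```bash
cat >> h.py <<'E'
def target(up,lean=-22,foot=(4.2,-49,18.6)):  # up: mm back along block axis
    f,B=blockpose(rackp,foot,lean); return toolfor(f,B,119+up,(0,-1.4))
def inrack(P):
    o,M=fr(rackp); return ((np.atleast_2d(P)-o)@M*1000).round(0)
E
python3 - <<'E'
from h import *
p1,R1=target(110); p0,R0=cur(); plan(p1,R1,24); print(p1)
w=R.from_matrix(R0.T@R1).as_rotvec()/24; A=sum(R0@R.from_rotvec(w*k).as_matrix() for k in range(24)); d=np.linalg.solve(A,p1-p0)
p=p0;Q=R0
for k in range(25):
    if k%3==0: print(k,p.round(3),'foot',inrack(p+Q[:,2]*.119)[0],'tcp',inrack(p)[0],'body+-y',inrack([p-Q[:,2]*.07+Q[:,1]*.095,p-Q[:,2]*.07-Q[:,1]*.095]).tolist())
    p=p+Q@d;Q=Q@R.from_rotvec(w).as_matrix()
E
```

```text
N 24 row [-17.7, -9.9, 3.3] [-0.032, 0.001, 0.0374] |d| 20.6 deg 2.82
[ 0.44926071 -0.26965625  0.2309251 ]
0 [0.557 0.195 0.272] foot [-95. 387. 165.] tcp [-63. 426. 272.] body+-y [[11.0, 515.0, 295.0], [-99.0, 383.0, 376.0]]
3 [0.564 0.134 0.276] foot [-69. 336. 164.] tcp [-44. 367. 276.] body+-y [[36.0, 447.0, 310.0], [-94.0, 324.0, 373.0]]
6 [0.565 0.072 0.278] foot [-49. 283. 162.] tcp [-32. 307. 278.] body+-y [[52.0, 376.0, 323.0], [-95.0, 265.0, 368.0]]
9 [0.56  0.011 0.278] foot [-34. 229. 160.] tcp [-26. 246. 278.] body+-y [[60.0, 304.0, 334.0], [-102.0, 207.0, 360.0]]
12 [ 0.548 -0.05   0.276] foot [-24. 173. 157.] tcp [-26. 184. 276.] body+-y [[59.0, 231.0, 343.0], [-113.0, 150.0, 348.0]]
15 [ 0.53  -0.109  0.27 ] foot [-20. 116. 152.] tcp [-32. 123. 270.] body+-y [[50.0, 158.0, 347.0], [-129.0, 96.0, 332.0]]
18 [ 0.508 -0.166  0.261] foot [-21.  60. 145.] tcp [-44.  63. 261.] body+-y [[34.0, 86.0, 347.0], [-148.0, 44.0, 313.0]]
21 [ 0.48  -0.219  0.248] foot [-27.   4. 134.] tcp [-60.   5. 248.] body+-y [[10.0, 16.0, 342.0], [-171.0, -5.0, 289.0]]
24 [ 0.449 -0.27   0.231] foot [-37. -50. 121.] tcp [-82. -50. 231.] body+-y [[-20.0, -50.0, 331.0], [-196.0, -50.0, 260.0]]
```

```bash
python3 - <<'E'
from h import *
p1,R1=target(110); o,M=fr(rackp); pw=o+M@[-.095,.15,.265]; p0,R0=cur(); print(pw)
plan(pw,R1,14,p0,R0); plan(p1,R1,7,pw,R1)
w=R.from_matrix(R0.T@R1).as_rotvec()/14; A=sum(R0@R.from_rotvec(w*k).as_matrix() for k in range(14)); d=np.linalg.solve(A,pw-p0)
p=p0;Q=R0
for k in range(15):
    if k%2==0: print(k,p.round(3),'foot',inrack(p+Q[:,2]*.119)[0],'footz/world',(p+Q[:,2]*.119).round(3))
    p=p+Q@d;Q=Q@R.from_rotvec(w).as_matrix()
E
```

```text
[ 0.47359466 -0.07028729  0.265     ]
N 14 row [-16.9, -11.5, 2.3] [-0.0549, 0.0017, 0.0642] |d| 20.6 deg 4.84
N 7 row [-28.6, -0.0, 5.2] [0.0, 0.0, 0.0] |d| 29.1 deg 0.0
0 [0.557 0.195 0.272] foot [-95. 387. 165.] footz/world [0.518 0.163 0.165]
2 [0.559 0.154 0.278] foot [-77. 357. 165.] footz/world [0.53  0.129 0.165]
4 [0.557 0.113 0.282] foot [-63. 324. 166.] footz/world [0.538 0.095 0.166]
6 [0.548 0.073 0.284] foot [-52. 290. 166.] footz/world [0.542 0.06  0.166]
8 [0.536 0.034 0.284] foot [-46. 255. 166.] footz/world [0.541 0.024 0.166]
10 [ 0.518 -0.003  0.281] foot [-44. 220. 164.] footz/world [ 0.537 -0.011  0.164]
12 [ 0.497 -0.038  0.275] foot [-45. 185. 160.] footz/world [ 0.529 -0.046  0.16 ]
14 [ 0.474 -0.07   0.265] foot [-50. 150. 155.] footz/world [ 0.517 -0.079  0.155]
```

Call:
{"method": "send_rows", "body": {"plan": [[5,-8.5,-5.8,1.2,-0.0275,0.0009,0.0321],[5,-8.4,-5.7,1.1,-0.0274,0.0008,0.0321],[5,-16.9,-11.5,2.3,-0.0549,0.0017,0.0642],[5,-16.9,-11.5,2.3,-0.0549,0.0017,0.0642],[5,-16.9,-11.5,2.3,-0.0549,0.0017,0.0642],[5,-16.9,-11.5,2.3,-0.0549,0.0017,0.0642],[5,-16.9,-11.5,2.3,-0.0549,0.0017,0.0642],[5,-16.9,-11.5,2.3,-0.0549,0.0017,0.0642],[5,-16.9,-11.5,2.3,-0.0549,0.0017,0.0642],[5,-16.9,-11.5,2.3,-0.0549,0.0017,0.0642],[5,-16.9,-11.5,2.3,-0.0549,0.0017,0.0642],[5,-16.9,-11.5,2.3,-0.0549,0.0017,0.0642]]}}

```text
time_s: 7.2
tool_pos: [0.5073, -0.0221, 0.2779]
tool_rot: [167.6, 3.5, 89.5]
force: [0.5, -0.4, -1.5]
grip_width: 0.0136
```

Call:
{"method": "send_rows", "body": {"plan": [[5,-16.9,-11.5,2.3,-0.0549,0.0017,0.0642],[5,-16.9,-11.5,2.3,-0.0549,0.0017,0.0642],[5,-16.9,-11.5,2.3,-0.0549,0.0017,0.0642],[5,0,0,0,0,0,0]]}}

```text
time_s: 7.6
tool_pos: [0.4883, -0.0541, 0.274]
tool_rot: [161.9, 1.3, 83.2]
force: [-0.7, -1.0, -0.6]
grip_width: 0.0141
```

```bash
python3 - <<'E'
from h import *
p1,R1=target(110); plan(p1,R1,8); p,Q=cur(); print(inrack(p),inrack(p+Q[:,2]*.119),env.get_obs()['qpos'].round(1))
E
```

```text
N 8 row [-27.3, -2.7, 5.1] [-0.0084, -0.0004, 0.0091] |d| 27.9 deg 0.71
[[-84. 169. 274.]] [[-46. 169. 161.]] [ -5.  -16.7   4.8 114.8   5.3  64.   -8.4]
```

Call:
{"method": "send_rows", "body": {"plan": [[5,-14,-1,2.6,-0.004,0,0.0045],[5,-27,-2.7,5,-0.008,0,0.009],[5,-27,-2.7,5,-0.008,0,0.009],[5,-27,-2.7,5,-0.008,0,0.009],[5,-27,-2.7,5,-0.008,0,0.009],[5,-27,-2.7,5,-0.008,0,0.009],[5,-27,-2.7,5,-0.008,0,0.009],[5,-27,-2.7,5,-0.008,0,0.009],[5,-14,-1,2.6,-0.004,0,0.0045],[5,0,0,0,0,0,0],[5,0,0,0,0,0,0]]}}

```text
time_s: 8.7
tool_pos: [0.4546, -0.2625, 0.2316]
tool_rot: [158.2, -0.3, 79.9]
force: [0.2, 0.0, -1.0]
grip_width: 0.0137
```

```bash
python3 - <<'E'
from h import *
p1,R1=target(110); plan(p1,R1,1); p,Q=cur(); print(inrack(p),inrack(p+Q[:,2]*.119),env.get_obs()['qpos'].round(1))
k=env.get_calibration('wrist'); im=env.read_camera('wrist'); t=env.read_camera('top'); np.save('w3.npy',im); np.save('t3.npy',t)
o,M=fr(rackp)
def ov(c,I,k):
    J=cv2.resize(I[:,:,::-1],None,fx=2,fy=2,interpolation=cv2.INTER_CUBIC)
    L=[[(-13,-94.5,37),(-13,-3.5,37),(13,-3.5,37),(13,-94.5,37)],[(-15,-113,198),(-15,113,198),(45,113,198),(45,-113,198)],[(-25,-101,37),(-25,101,37)],[(-65,-101,12),(-65,101,12)]]
    for l in L: cv2.polylines(J,[(proj(c,[o+M@(np.array(q)/1000) for q in l],k)*2+1).astype(int)],True,(0,255,0),1)
    b=[p+Q@(np.array([1.4+y,x,119])/1000) for x,y in((-7,-30),(-7,30),(7,30),(7,-30))]
    cv2.polylines(J,[(proj(c,b,k)*2+1).astype(int)],True,(255,255,0),1)
    return J
a=ov('wrist',im,k); b=ov('top',t,env.get_calibration('top'))
O=np.zeros((600,800,3),np.uint8); O[:,:520]=cv2.resize(a[:,140:1000],(520,508))[:600] if 0 else np.vstack([cv2.resize(a[:,100:1020],(520,475)),np.zeros((125,520,3),np.uint8)])
c=b[380:620,590:870]; O[:240,520:]=c; cv2.imwrite('pics/r1.png',O)
E
```

```text
N 1 row [-8.0, -3.9, -0.9] [-0.0032, -0.0098, 0.0095] |d| 8.9 deg 0.8
[[-78. -42. 232.]] [[-33. -41. 121.]] [  9.9 -13.9  20.1 117.6  -3.6  55.   21.7]
```

View pics/r1.png

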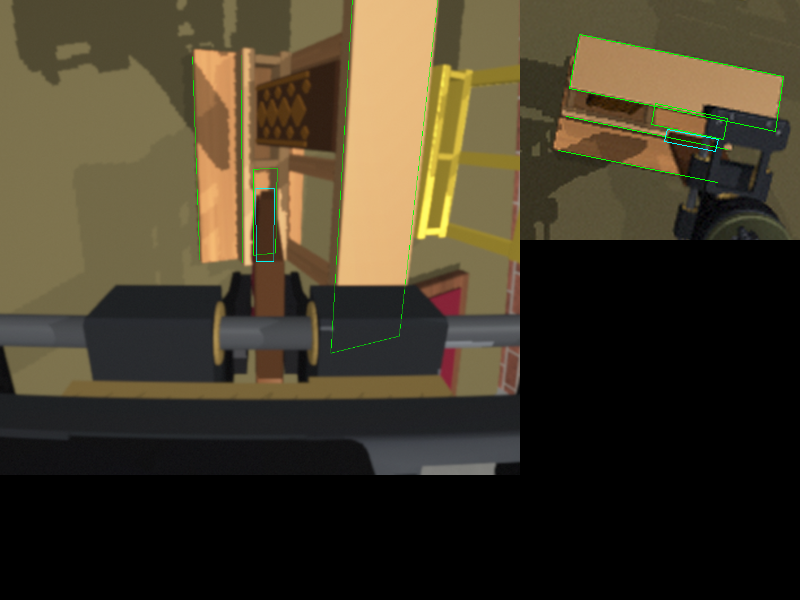

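Picture 11: the rack overlay matches the lip and slot in the wrist view, and the block foot (cyan) matches the real foot at (265,225). I'm correcting the last few mm and starting down the slant.

Call:
{"method": "send_rows", "body": {"plan": [[5,-4,-2,0,-0.002,-0.005,0.005],[5,-4,-2,0,-0.001,-0.005,0.005],[5,0,0,10,0,0,0],[5,0,0,15,0,0,0],[5,0,0,15,0,0,0],[5,0,0,15,0,0,0],[5,0,0,10,0,0,0],[5,0,0,5,0,0,0],[5,0,0,0,0,0,0],[5,0,0,0,0,0,0]]}}

```text
time_s: 9.8
tool_pos: [0.475, -0.2765, 0.1664]
tool_rot: [157.9, 0.1, 79.0]
force: [-0.3, -0.4, -0.4]
grip_width: 0.0135
```

```bash
cat > chk.py <<'E'
from h import *
p1,R1=target(0); plan(p1,R1,1); p,Q=cur(); o,M=fr(rackp); ob=env.get_obs()
print('tcp',((p-o)@M*1000).round(1),'foot',((p+Q@[.0014,0,.119]-o)@M*1000).round(1),'Frack',(np.array(ob['force'])@M).round(1),'tau',np.round(ob['wrist_torque'],2),ob['time_s'],ob['qpos'].round(0))
E
python3 chk.py
```

```text
N 1 row [2.0, -0.6, 40.2] [0.0025, 0.002, -0.0024] |d| 40.2 deg 0.23
tcp [-55.  -52.3 166.4] foot [-10.1 -51.2  56.2] Frack [-0.2 -0.4 -0.4] tau [0.02 0.64 0.  ] 9.8 [ 10.  -8.  22. 121.  -7.  46.  25.]
```

Call:
{"method": "send_rows", "body": {"plan": [[5,2,-0.6,6,0.002,0.002,-0.002],[5,0,0,6,0,0,0],[5,0,0,5,0,0,0],[5,0,0,3,0,0,0],[5,0,0,0,0,0,0],[5,0,0,0,0,0,0]]}}

```text
time_s: 10.4
tool_pos: [0.482, -0.2757, 0.1471]
tool_rot: [158.0, -0.0, 79.2]
force: [-0.4, 0.6, -1.2]
grip_width: 0.0136
```

Call:
{"method": "send_rows", "body": {"plan": [[5,0,0,3,0,0,0],[5,0,0,3,0,0,0],[5,0,0,0,0,0,0],[5,0,0,0,0,0,0]]}}

```text
time_s: 10.8
tool_pos: [0.4842, -0.2761, 0.1415]
tool_rot: [158.0, -0.0, 79.2]
force: [0.5, 0.9, -1.7]
grip_width: 0.0139
```

```bash
python3 chk.py
```

```text
N 1 row [-0.2, 0.6, 13.8] [-0.0004, -0.0003, -0.0005] |d| 13.8 deg 0.04
tcp [-46.  -50.2 141.5] foot [ -1.5 -48.8  31.2] Frack [ 0.4  0.9 -1.7] tau [0.03 0.62 0.02] 10.8 [  9.  -5.  22. 121.  -9.  43.  26.]
```

Call:
{"method": "send_rows", "body": {"plan": [[5,0,0.5,2,0,0,0],[5,0,0,2,0,0,0],[5,0,0,1,0,0,0],[5,0,0,0,0,0,0],[5,0,0,0,0,0,0]]}}

```text
time_s: 11.3
tool_pos: [0.4865, -0.2766, 0.1371]
tool_rot: [158.0, -0.0, 79.2]
force: [-0.3, 0.2, -1.1]
grip_width: 0.0137
```

Call:
{"method": "send_rows", "body": {"plan": [[5,0,0,2,0,0,0],[5,0,0,2,0,0,0],[5,0,0,0,0,0,0],[5,0,0,0,0,0,0]]}}

```text
time_s: 11.7
tool_pos: [0.488, -0.2768, 0.1334]
tool_rot: [158.0, -0.0, 79.2]
force: [-0.7, 0.2, -1.1]
grip_width: 0.0138
```

```bash
python3 chk.py
```

```text
N 1 row [-0.2, 0.0, 4.8] [-0.0004, -0.0003, -0.0004] |d| 4.8 deg 0.04
tcp [-42.2 -50.2 133.4] foot [  2.3 -48.7  23. ] Frack [-0.8  0.1 -1.1] tau [ 0.08  0.6  -0.02] 11.7 [  9.  -4.  22. 121.  -9.  42.  27.]
```

Call:
{"method": "send_rows", "body": {"plan": [[5,0,0,1.5,0,0,0],[5,0,0,1.5,0,0,0],[5,0,0,0,0,0,0],[5,0,0,0,0,0,0]]}}

```text
time_s: 12.1
tool_pos: [0.4891, -0.277, 0.1306]
tool_rot: [158.0, -0.0, 79.2]
force: [-0.6, -1.3, -1.0]
grip_width: 0.014
```

Call:
{"method": "send_rows", "body": {"plan": [[5,0,0,1,0,0,0],[5,0,0,1,0,0,0],[5,0,0,0,0,0,0],[5,0,0,0,0,0,0]]}}

```text
time_s: 12.5
tool_pos: [0.4898, -0.2771, 0.1288]
tool_rot: [158.0, -0.0, 79.2]
force: [0.2, -0.1, -1.2]
grip_width: 0.0138
```

```bash
python3 chk.py
```

```text
N 1 row [-0.2, 0.0, -0.2] [-0.0003, -0.0003, -0.0004] |d| 0.3 deg 0.03
tcp [-40.3 -50.2 128.8] foot [  4.2 -48.7  18.4] Frack [ 0.3 -0.  -1.2] tau [ 0.02  0.62 -0.01] 12.5 [  9.  -3.  22. 121. -10.  41.  27.]
```

Call:
{"method": "send_rows", "body": {"plan": [[5,0,0,1,0,0,0],[5,0,0,1,0,0,0],[5,0,0,0,0,0,0],[5,0,0,0,0,0,0]], "grip_force": 10}}

```text
time_s: 12.9
tool_pos: [0.4906, -0.2773, 0.1269]
tool_rot: [158.0, -0.0, 79.2]
force: [-0.3, 0.5, -1.1]
grip_width: 0.0136
```

Call:
{"method": "send_rows", "body": {"plan": [[15,0,0,0,0,0,0],[17,0,0,0,0,0,0],[19,0,0,0,0,0,0],[22,0,0,0,0,0,0],[25,0,0,0,0,0,0],[28,0,0,0,0,0,0],[31,0,-1,0,0,0,0],[34,0,-2,0,0,0,0],[37,0,-2,0,0,0,0],[40,0,-2,0,0,0,0],[40,0,0,0,0,0,0],[40,0,0,0,0,0,0]]}}

```text
time_s: 14.1
tool_pos: [0.4843, -0.2761, 0.1245]
tool_rot: [158.0, -0.0, 79.2]
force: [-0.4, -0.6, 0.6]
grip_width: 0.0396
```

```bash
python3 chk.py
```

```text
N 1 row [-0.2, 6.9, -2.0] [0.0002, -0.0002, -0.0004] |d| 7.2 deg 0.03
tcp [-46.  -50.2 124.5] foot [ -1.4 -48.8  14.1] Frack [-0.3 -0.7  0.6] tau [-0.04  0.52 -0.  ] 14.1 [  9.  -3.  23. 122. -10.  41.  27.]
```

Released gently, and the block now rests in the slot at a slant. I'm retracting along the tool axis, closing the fingers and turning the tool −90°, so the narrow side of the body faces the shelf for the push.

Call:
{"method": "send_rows", "body": {"plan": [[40,0,-0.5,-6,0,0,0],[40,0,-0.5,-12,0,0,0],[40,0,0,-19,0,0,0],[40,0,0,-19,0,0,0],[40,0,0,-19,0,0,0],[20,0,0,0,0,0,0],[0,0,0,0,0,0,-0.13],[0,0,0,0,0,0,-0.14],[0,0,0,0,0,0,-0.14],[0,0,0,0,0,0,-0.14],[0,0,0,0,0,0,-0.14],[0,0,0,0,0,0,-0.14]]}}

```text
time_s: 15.3
tool_pos: [0.4555, -0.2706, 0.1931]
tool_rot: [164.8, 16.1, 124.9]
force: [0.3, 0.2, 1.4]
grip_width: 0.0013
```

Call:
{"method": "send_rows", "body": {"plan": [[0,0,0,0,0,0,-0.14],[0,0,0,0,0,0,-0.14],[0,0,0,0,0,0,-0.14],[0,0,0,0,0,0,-0.14],[0,0,0,0,0,0,-0.14],[0,0,0,0,0,0,-0.04],[0,0,0,0,0,0,0]]}}

```text
time_s: 16.0
tool_pos: [0.4556, -0.2705, 0.1933]
tool_rot: [179.9, 22.0, 169.1]
force: [0.5, 0.7, -0.1]
grip_width: 0.0005
```

```bash
cat >> h.py <<'E'
def ptool(x,z,tilt,y=-49):
    o,M=fr(rackp); t=np.radians(tilt); zt=np.array([np.sin(t),0,-np.cos(t)]); xt=-np.array([np.cos(t),0,np.sin(t)])
    return o+M@(np.array([x,y,z])/1000), M@np.c_[xt,np.cross(zt,xt),zt]
E
cat > chk2.py <<'E'
import sys
from h import *
p,Q=cur(); o,M=fr(rackp); ob=env.get_obs(); zt=Q[:,2]@M
print('tcp',((p-o)@M*1000).round(1),'tilt',np.degrees(np.arctan2(zt[0],-zt[2])).round(1),'Frack',(np.array(ob['force'])@M).round(1),ob['time_s'],ob['qpos'].round(0),round(ob['grip_width'],3))
a=list(map(float,sys.argv[1:]))
for i in range(0,len(a),4): 
    P=ptool(*a[i:i+3]); plan(*P,int(a[i+3]),p,Q); p,Q=P
E
python3 chk2.py -105 175 24 4  -72 105 28 6
python3 - <<'E'
from h import *
s=env.read_camera('top')
for q in['block','stored_block']:
    for r in env.regions_of('top',q): print(q,round(r['confidence'],2),r['rect'])
E
```

```text
tcp [-75.2 -50.  193.3] tilt 22.0 Frack [ 0.4  0.7 -0.1] 16.0 [ -3. -14.  32. 121.   0.  50. 109.] 0.001
N 4 row [8.6, 0.2, 1.3] [0.0001, -0.0088, -0.0003] |d| 8.8 deg 0.51
N 6 row [0.1, 0.0, 12.9] [0.0, -0.0116, -0.0] |d| 12.9 deg 0.67
block 0.95 [368.7, 245.6, 399.1, 272.6]
stored_block 0.61 [326.5, 238.3, 357.2, 247.8]
stored_block 0.17 [115.5, 165.4, 234.0, 281.5]
```

Call:
{"method": "send_rows", "body": {"plan": [[0,8.6,0,1.3,0,-0.009,0],[0,8.6,0,1.3,0,-0.009,0],[0,8.6,0,1.3,0,-0.009,0],[0,8.6,0,1.3,0,-0.009,0],[0,0,0,0,0,0,0]]}}

```text
time_s: 16.65
tool_pos: [0.4241, -0.2648, 0.1737]
tool_rot: [179.9, 23.9, 169.0]
force: [-1.0, 0.2, 0.1]
grip_width: 0.0005
```

```bash
python3 chk2.py -72 105 28 6; python3 - <<'E'
from h import *
env.read_camera('top'); r=env.regions_of('top','block')[0]; print(r['rect'],r['confidence'])
for L in(22,29,32):
    f,B=blockpose(rackp,(-13+25*np.tan(np.radians(L))+7*np.cos(np.radians(L)),-49,12+7*np.sin(np.radians(L))),-L)
    q=proj('top',[f+B@(np.array(v)/1000) for v in((-7,-30,160),(-7,30,160),(7,-30,160),(7,30,160),(-7,30,40),(-7,-30,40))]); print(L,q.round(1).tolist())
E
```

```text
tcp [-107.2  -50.3  173.7] tilt 23.9 Frack [-1.   0.   0.1] 16.65 [  7. -17.  25. 127.  -2.  46. 113.] 0.001
N 6 row [-0.3, 0.2, 12.9] [0.0, -0.0118, -0.0006] |d| 12.9 deg 0.68
[368.4, 244.8, 401.0, 281.8] 0.89
22 [[399.0, 274.9], [372.4, 269.5], [400.5, 269.0], [373.9, 263.5], [367.0, 254.4], [391.1, 259.3]]
29 [[397.0, 281.3], [370.6, 275.9], [398.7, 275.7], [372.1, 270.3], [366.8, 254.7], [390.8, 259.7]]
32 [[396.2, 283.8], [369.8, 278.4], [397.9, 278.4], [371.4, 273.0], [366.7, 254.8], [390.7, 259.7]]
```

Call:
{"method": "send_rows", "body": {"plan": [[0,0,0,10,0,-0.01,0],[0,0,0,13,0,-0.012,0],[0,0,0,13,0,-0.012,0],[0,0,0,13,0,-0.012,0],[0,0,0,13,0,-0.012,0],[0,0,0,13,0,-0.012,0],[0,0,0,0,0,0,0]]}}

```text
time_s: 17.45
tool_pos: [0.4581, -0.2704, 0.1063]
tool_rot: [179.9, 27.9, 169.2]
force: [-0.3, 0.2, 0.3]
grip_width: 0.0007
```

```bash
python3 chk2.py -62 100 32 2 -35 97 37 7 -10 96 40 7 2 96 40 4
```

```text
tcp [-72.7 -49.5 106.3] tilt 27.9 Frack [-0.3  0.1  0.3] 17.45 [  3. -10.  31. 131. -11.  32. 122.] 0.001
N 2 row [-3.2, 0.3, 5.4] [0.0004, -0.0358, -0.0004] |d| 6.2 deg 2.05
N 7 row [-3.0, -0.0, 2.5] [0.0, -0.0125, -0.0] |d| 3.9 deg 0.71
N 7 row [-2.7, -0.0, 2.3] [-0.0, -0.0075, -0.0] |d| 3.6 deg 0.43
N 4 row [-2.3, 0.0, 1.9] [0.0, 0.0, 0.0] |d| 3.0 deg 0.0
```

Call:
{"method": "send_rows", "body": {"plan": [[0,-3.2,0,5.4,0,-0.036,0],[0,-3.2,0,5.4,0,-0.036,0],[0,-3,0,2.5,0,-0.0125,0],[0,-3,0,2.5,0,-0.0125,0],[0,-3,0,2.5,0,-0.0125,0],[0,-3,0,2.5,0,-0.0125,0],[0,-3,0,2.5,0,-0.0125,0],[0,-3,0,2.5,0,-0.0125,0],[0,-3,0,2.5,0,-0.0125,0],[0,0,0,0,0,0,0]]}}

```text
time_s: 18.45
tool_pos: [0.4966, -0.2784, 0.0995]
tool_rot: [180.0, 37.2, 169.1]
force: [-0.0, 0.2, 0.8]
grip_width: 0.0004
```

```bash
python3 chk2.py  -10 96 40 10 2 96 40 8;  python3 - <<'E'
from h import *
env.read_camera('top'); r=env.regions_of('top','block'); print([(a['rect'],a['confidence']) for a in r])
E
```

```text
tcp [-33.4 -50.1  99.5] tilt 37.2 Frack [-0.1  0.2  0.8] 18.45 [ -6.  -8.  41. 135. -31.  20. 142.] 0.0
N 10 row [-1.6, 0.1, 1.7] [0.0, -0.0048, -0.0001] |d| 2.4 deg 0.28
N 8 row [-1.1, 0.0, 1.0] [0.0, 0.0, 0.0] |d| 1.5 deg 0.0
[([367.9, 245.4, 402.2, 261.4], 0.9)]
```

Call:
{"method": "send_rows", "body": {"plan": [[0,-1.6,0,1.3,0,0,0],[0,-1.6,0,1.3,0,0,0],[0,-1.6,0,1.3,0,0,0],[0,-1.6,0,1.3,0,0,0],[0,-1.6,0,1.3,0,0,0],[0,-1.6,0,1.3,0,0,0],[0,-1.6,0,1.3,0,0,0],[0,0,0,0,0,0,0]]}}

```text
time_s: 19.35
tool_pos: [0.5104, -0.2811, 0.0985]
tool_rot: [180.0, 37.2, 169.1]
force: [-0.3, 0.1, -0.4]
grip_width: 0.0005
```

```bash
cat > vis.py <<'E'
from h import *
for c in('top','scene'):
    env.read_camera(c); r=env.regions_of(c,'block')
    for a in r:
        print(c,np.round(a['rect'],1),round(a['confidence'],2))
    # predicted back-face/head centre for tilt L with foot back edge at wall
    for L in(20,15,10,5,0,-2.6):
        t=np.radians(L); fx=13-7*np.cos(t)
        f,B=blockpose(rackp,(fx,-49,12+7*abs(np.sin(t))),-L)
        q=proj(c,[f+B@(np.array(v)/1000) for v in((-7,-30,40),(-7,30,40),(7,30,40),(-7,-30,160),(-7,30,160),(7,-30,160),(7,30,160))]); print('  ',L,np.r_[q.min(0),q.max(0)].round(1))
E
python3 chk2.py; python3 vis.py
```

```text
tcp [-19.4 -50.2  98.5] tilt 37.2 Frack [-0.3  0.  -0.4] 19.35 [ -7.  -6.  42. 133. -34.  20. 144.] 0.001
top [112.7 160.5 233.1 282.7] 0.72
top [370.5 244.4 400.5 257.7] 0.47
top [309.7 207.9 423.8 274.5] 0.3
   20 [367.3 247.2 401.3 271.3]
   15 [367.6 245.9 402.6 265.4]
   10 [367.9 244.5 403.9 259.3]
   5 [368.2 241.4 405.  253.8]
   0 [368.4 235.2 405.9 252.4]
   -2.6 [368.6 232.  406.4 251.6]
scene [163.4 182.1 183.5 222.8] 0.77
   20 [168.7 165.  193.3 214.9]
   15 [166.  166.3 191.9 215.8]
   10 [163.3 168.  191.3 216.7]
   5 [160.6 170.2 190.7 217.8]
   0 [157.9 173.  190.2 218.9]
   -2.6 [156.4 174.4 189.8 219.4]
```

Call:
{"method": "send_rows", "body": {"plan": [[0,-1.2,0,0.9,0,0,0],[0,-1.2,0,0.9,0,0,0],[0,-1.2,0,0.9,0,0,0],[0,-1.2,0,0.9,0,0,0],[0,0,0,0,0,0,0]]}}

```text
time_s: 20.05
tool_pos: [0.5162, -0.2822, 0.0986]
tool_rot: [180.0, 37.2, 169.1]
force: [-0.0, -0.2, 0.5]
grip_width: 0.0004
```

Call:
{"method": "send_rows", "body": {"plan": [[0,-0.8,0,0.6,0,0,0],[0,-0.8,0,0.6,0,0,0],[0,-0.8,0,0.6,0,0,0],[0,0,0,0,0,0,0]]}}

```text
time_s: 20.45
tool_pos: [0.5191, -0.2828, 0.0986]
tool_rot: [180.0, 37.2, 169.1]
force: [-0.2, -0.2, 0.4]
grip_width: 0.0005
```

```bash
python3 chk2.py; python3 vis.py | grep -v '^  '
```

```text
tcp [-10.6 -50.2  98.6] tilt 37.2 Frack [-0.1 -0.2  0.4] 20.45 [ -8.  -4.  43. 132. -36.  20. 145.] 0.001
top [368.7 244.7 394.8 254. ] 0.42
scene [160.5 178.2 184.3 225.8] 0.58
```

Call:
{"method": "send_rows", "body": {"plan": [[0,-0.8,0,0.6,0,0,0],[0,-0.8,0,0.6,0,0,0],[0,-0.8,0,0.6,0,0,0],[0,0,0,0,0,0,0]]}}

```text
time_s: 21.05
tool_pos: [0.522, -0.2833, 0.0986]
tool_rot: [180.0, 37.2, 169.1]
force: [0.1, 0.3, -0.4]
grip_width: 0.0005
```

Call:
{"method": "send_rows", "body": {"plan": [[0,-0.8,0,0.6,0,0,0],[0,-0.8,0,0.6,0,0,0],[0,0,0,0,0,0,0]]}}

```text
time_s: 21.35
tool_pos: [0.524, -0.2837, 0.0986]
tool_rot: [180.0, 37.2, 169.1]
force: [0.5, -0.7, 0.6]
grip_width: 0.0002
```

```bash
python3 chk2.py; python3 vis.py | grep -v '^  '
```

```text
tcp [ -5.6 -50.2  98.6] tilt 37.2 Frack [ 0.6 -0.6  0.6] 21.35 [ -8.  -3.  43. 132. -37.  20. 146.] 0.0
scene [159.2 177.4 183.2 223.8] 0.68
```

Call:
{"method": "send_rows", "body": {"plan": [[0,-0.8,0,0.6,0,0,0],[0,-0.8,0,0.6,0,0,0],[0,0,0,0,0,0,0]]}}

```text
time_s: 21.85
tool_pos: [0.5253, -0.284, 0.0982]
tool_rot: [179.9, 37.1, 169.1]
force: [-6.1, 0.8, 4.2]
grip_width: 0.0009
```

Call:
{"method": "send_rows", "body": {"plan": [[0,-0.8,0,0.6,0,0,0],[0,-0.8,0,0.6,0,0,0],[0,0,0,0,0,0,0]]}}

```text
time_s: 22.15
tool_pos: [0.5259, -0.2841, 0.0978]
tool_rot: [179.7, 37.1, 169.0]
force: [-20.5, 6.0, 16.6]
grip_width: 0.0008
```

```bash
python3 chk2.py; python3 vis.py | grep -v '^  '
```

```text
tcp [ -3.6 -50.2  97.8] tilt 37.1 Frack [-21.2   2.1  16.6] 22.15 [ -9.  -3.  43. 131. -38.  21. 146.] 0.001
top [370.4 245.2 380.6 250.1] 0.43
scene [157.4 179.1 186.3 224.7] 0.82
scene [317.7 190.6 445.3 292. ] 0.43
```

The block is against the rear rail (the force rose to about 21 N there, below the 45 N limit). Backing off now.

Call:
{"method": "send_rows", "body": {"plan": [[0,1.6,0,-1.2,0,0,0],[0,1.6,0,-1.2,0,0,0],[0,0,0,0,0,0,0]]}}

```text
time_s: 22.65
tool_pos: [0.5238, -0.2836, 0.0986]
tool_rot: [179.9, 37.2, 169.1]
force: [0.1, -0.3, 0.1]
grip_width: 0.0006
```

Call:
{"method": "send_rows", "body": {"plan": [[0,2,0,-1.5,0,0,0],[0,4,0,-4,0,0,0],[0,8,0,-8,0,0,0],[0,12,0,-12,0,0,0],[0,12,0,-14,0,0,0],[0,10,0,-14,0,0.03,0],[0,0,0,-14,0,0.03,0],[0,0,0,-14,0,0.03,0],[0,0,0,0,0,0,0]]}}

```text
time_s: 23.55
tool_pos: [0.4397, -0.2688, 0.1378]
tool_rot: [-179.9, 32.3, 169.2]
force: [0.4, 0.1, 0.2]
grip_width: -0.0
```

```bash
python3 chk2.py; python3 vis.py
python3 - <<'E'
from h import *
t=env.read_camera('top'); s=env.read_camera('scene')
for c in('top','scene'):
    env.read_camera(c)
    for q in('flower_block','stored_block','dye_bowl','brush'): print(c,q,[(np.round(r['rect'],1).tolist(),round(r['confidence'],2)) for r in env.regions_of(c,q)][:2])
a=crop(s,135,155,255,255,4); b=crop(s,315,170,450,295,3); d=crop(t,305,200,435,290,3); 
O=np.zeros((600,800,3),np.uint8)
for im,(y,x) in((a,(0,0)),(d,(400,0)),(b[:, :320],(0,480))):
    im=im[:600-y,:800-x]; O[y:y+im.shape[0],x:x+im.shape[1]]=im
cv2.imwrite('pics/fin.png',O)
E
```

```text
tcp [-91.1 -51.3 137.8] tilt 32.3 Frack [0.4 0.2 0.2] 23.55 [ 11. -16.  25. 134. -12.  32. 124.] -0.0
top [368.3 243.3 397.4 255.3] 0.63
   20 [367.3 247.2 401.3 271.3]
   15 [367.6 245.9 402.6 265.4]
   10 [367.9 244.5 403.9 259.3]
   5 [368.2 241.4 405.  253.8]
   0 [368.4 235.2 405.9 252.4]
   -2.6 [368.6 232.  406.4 251.6]
scene [160.6 179.6 185.5 225.7] 0.56
   20 [168.7 165.  193.3 214.9]
   15 [166.  166.3 191.9 215.8]
   10 [163.3 168.  191.3 216.7]
   5 [160.6 170.2 190.7 217.8]
   0 [157.9 173.  190.2 218.9]
   -2.6 [156.4 174.4 189.8 219.4]
top flower_block [([133.6, 177.8, 166.0, 208.3], 0.88)]
top stored_block [([369.9, 245.7, 396.8, 251.3], 0.47), ([327.5, 237.9, 357.0, 247.6], 0.43)]
top dye_bowl [([225.0, 137.2, 277.3, 185.7], 0.68), ([313.3, 208.7, 424.2, 281.9], 0.25)]
top brush [([244.1, 265.9, 263.2, 334.0], 0.67)]
scene flower_block [([393.1, 211.7, 427.0, 268.4], 0.7)]
scene stored_block [([201.7, 188.2, 224.2, 232.2], 0.6)]
scene dye_bowl [([268.2, 263.9, 333.3, 314.3], 0.95), ([136.7, 161.3, 243.2, 252.1], 0.2)]
scene brush [([291.2, 189.3, 310.9, 227.3], 0.69)]
```

View pics/fin.png

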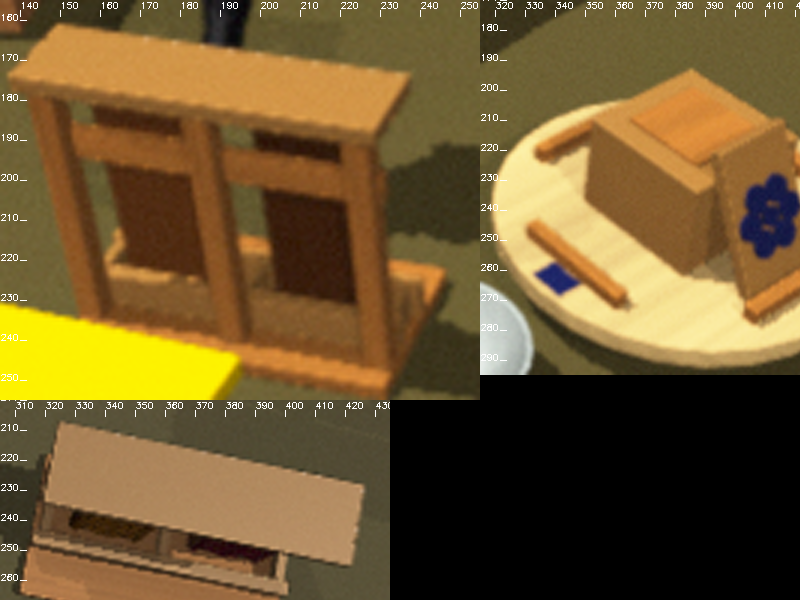

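Picture 12: the block stands upright under the shelf in the formerly empty bay. Its edge slope in the scene view matches the stored block's (0.151 against 0.145), and the maroon side faces the open front in the top view at (383,250). The flower block, stored block and brush are where they were, and the tool is free, with about zero force.

```bash
python3 -c "
from cell import env
print(env.get_obs()['force'],env.get_obs()['joint_velocities'].max()); print(env.sign_off())"
```

```text
[-0.07660089  0.48463507 -0.19797612] 0.05950144146234088
the job is handed in; nothing more can be done
None
```

The border block is standing in the rack's empty bay with its carved side to the open front. I handed the job in at about 24 s of the 61 s allowed; no verdict was reported.

I gripped the block by its plain head and lifted it straight off the stand. The foot went into the slot at a 22° slant with no measurable contact force. After release it settled at about 29° on the lip, and I pushed it upright with closed fingers until it met the rear rail.

**Last checks**
- **Block:** it stands within about 2° of vertical, judged by comparing its edge slope with the stored block's in the scene picture. It looks roughly mid-bay, and its maroon side shows at the front in the top view.
- **Other things:** the flower block, stored block and brush appear where they were, within detection noise. The bowl does too in the top view; its first scene detection was wrong, so I had nothing to compare there. The stand did not visibly turn in the pictures.
- **Robot:** the tool was clear of everything, with the wrist force reading about zero.

**What disagreed or was less clean**
- The force on the tool at the rail peaked at about 27 N, about 21 N of it towards the rail. That is below the 45 N limit but firmer than I intended, and I backed off at once.
- The networks' outlines taken at face value suggested the block leaned about 5° forward. I put that down to detection and calibration noise of a couple of pixels. It would still be within the 0.19 rad (about 11°) allowed.
- The top and scene cameras disagreed by 1 to 3 pixels on where the rack is.

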